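# Thread the flatted key into the quarter-turn lock and lock it

## Task

Take the paddle-handled key out of its wooden stand and lower it upright into the round mouth of the lock. The angle of the flatted hole inside is not known: resting the key on it lightly, turn the key until it matches, thread it through fully home, and only then turn it clockwise until its handle lies in line with the long side of the lock's foot plate. Never force it (at most 50 N of contact force between key and lock), leave the key standing in the lock and do not disturb the spanner, the bottle and the pliers.

Things in the scene. Friction and masses are not known exactly. Their poses are not given: they have to be found in the camera images.
- key: Loose steel key, 94 mm tall, 0.11 to 0.22 kg. Origin: centre of its lower tip; z up. From below: flatted tongue z 0 to 12 mm, 17 mm along x, 8 mm across the flats along y (lowest 1.5 mm: 15 x 6); thin round neck 7.5 mm in diameter to z 28; cone to z 33; round journal 18 mm in diameter to z 50; collar 30 mm in diameter z 50 to 56; neck 11 mm to z 64; handle. Half a turn about z makes no difference.
- key_handle (a point): Centre of the key's black flat-sided paddle handle, 79 mm above the key's origin, axes as the key's: 52 mm long along x, 12 mm thick along y, 30 mm high (key z 64 to 94).
- key_stand: Fixed wooden block 60 x 60 x 54 mm; origin at the centre of its underside. The key stands upright at any yaw in a round hole in its top, 22 mm in diameter, 52 mm deep, collar resting on the top: lift it straight up by 60 mm to clear.
- lock: Fixed grey quarter-turn lock. Origin: centre of its underside, z up. Steel foot plate 64 mm along x, 84 mm along y (the long side), 8 mm thick; housing 56 x 56 mm up to z = 50. Key fully home: collar on the bush rim, key origin at z = 12 mm in this frame, tongue wholly below the keyed plate, key free to turn. Locked: key's x axis parallel to the lock's y axis, either way round.
- lock_mouth (a point): Centre of the rim of the lock's steel guide bush, 62 mm above the lock's origin, axes as the lock's. Round bore 20.6 mm in diameter (tongue at any yaw, and journal, pass with about 1 mm all round), 15 mm deep below a 5 mm flare that is about 27 mm wide at the rim.
- lock_face (a point): Centre of the top face of the keyed plate in the lock, 40 mm above the lock's origin; axes as the LOCK's. Plate 10 mm thick; its flatted through hole is 19 x 10 mm, the long way being the lock's y axis turned anticlockwise from above by a hidden 26 to 80 degrees. The plate cannot turn; with the tongue in it the key has 7 degrees either way (0.4 N m more makes 50 N). Sprung: gives 10 mm downwards (2 N, then 1 N per mm), then rigid.
- spanner: Loose steel combination spanner, 135 mm long, lying on the front board between lock and stand; bystander. Origin at the centre of its underside. Behind it, from x = 0.48 m on, stands a fixed post 0.24 m tall: carry the key past on the robot's side, at x = 0.37 m or so.
- bottle: Loose small pump mist bottle, 33 mm in diameter, 138 mm tall, standing on the rear board; bystander. Origin at the centre of its underside.
- pliers: Loose flat-nose pliers, 182 mm long, 10 mm high, lying on the rear board; bystander. Origin at the centre of its underside.

How it is judged:
By the outcome, as a careful person would: the job done as asked, in the order asked, and still so for the second after the job is handed in, with the robot touching nothing.
It also fails if it takes over 72 s, if anything falls off the work surface, if the arm or the gripper's body presses on something with over 40 N, if the wrist force passes 120 N, or if a joint passes its speed limit or range.

## Robot

A 7-joint arm with a two-finger parallel gripper is mounted at the origin on a cart in front of the work surface, level with it; the furniture and walls round the work are solid. World frame = base frame: x ahead of the robot, y to its left, z up, the work surface at z = 0. Lengths are in m, angles in rad, forces in N, time in s.
With the tool pointing down it reaches from about 0.4 to 0.875 m from the base axis. Payload 19.3 kg.
Tool frame: the origin (TCP) lies midway between the tips of the shut fingers; the grasp point (between the pads) lies 19 mm behind it; z points along the fingers, y is the direction in which the jaws open and shut (so a half turn about z gives the same grasp; the last joint's range is limited). The gripper opens to 85 mm and grips with 20 to 120 N. Pads are 22 mm wide; open, the fingers measure 114 mm over their backs; the gripper's body (76 mm by 85 mm) begins 54 mm behind the grasp point. The pads swing forward as they close: fully open they stand 13 mm farther back than shut.
Start: joints at [1.081, 0.521, -0.036, 1.599, 0.021, 1.021, -0.113], TCP at [0.255, -0.571, 0.231] pointing down, gripper open.
Joint ranges: [-2.91, 2.91], [-0.3, 2.13], [-1.5, 1.42], [0.17, 2.43], [-1.26, 4.41], [0.16, 1.93], [-2.52, 2.52]. Speed limits (rad/s): [1.89, 1.89, 2.39, 2.39, 3.01, 3.01, 3.01].

## Interface

Orientations are given as a unit quaternion [x, y, z, w].
In Python, from rig import * gives the robot as it stands.
- The arm moves only by the tool carry_out, never from a script. Its arguments are lists of equal length, an entry for each row: "linear": the shift along the tool's x, y, z in cm, a list of three; "rot": the turn, a rotation vector about the tool's x, y, z in rad, a list of three; "gripper": the opening, from 0 (shut) to 1 (fully open). A call has exactly 10 rows; each row is the pose to reach, as a shift and turn from the pose commanded when the call began, along the tool's axes at that moment; what a row does not reach only later rows make up. A row lasts 1/8 s, in which the tool goes at most 62.5 mm and 10.7 degrees, less where a joint would pass 70% of its speed; a pose out of reach is approached as far as the arm can. A call with a gripper value outside its range is refused whole. The fingers move at their own pace and stop on an object; "force" is the grip in N (left out, the last holds). Time passes only in rows, so rows that repeat a pose let the fingers close, or fill a call up. It gives the time, the measured TCP pose, the force and the opening at its end, in the units of the state.
- read_state(): the state, without advancing time (a new reading comes with each control period).
- grab_frame(name): name is "scene" or "top"; returns (picture, depth): 420x560x3 uint8, red, green, blue; 420x560 float32, m along the optical axis (not along the pixel's ray), 0 where there is no reading.
- camera_model(name): a dict with "K" (3x3 intrinsics, pixels), "D" ([k1, k2, p1, p2, k3] as OpenCV has them; the pictures are not rectified), "T" (4x4, takes a point from camera to world coordinates). Camera axes: x right, y down, z forward; pixel columns grow to the right and rows downward; lengths in m; the calibration is good to about 2 mm. A picture is of the moment at which its call begins. camera_model takes no time and is no camera call.
- job_done(): hands the job in, once; it reports no verdict.
The state is a dict: "time_s": time; "joint_pos": joint angles; "qd": joint speeds; "joint_torque": joint torques, N m; "position": TCP position; "orientation": TCP orientation; "wrist_force": force on the tool from outside, world axes, zero at the start; "moment": the same for the moment, N m; "width": opening from 0.0 (shut) to 1.0 (fully open).
Only numpy, scipy, OpenCV 4.12 (cv2) and the standard library are available. Lean on these libraries where they do the work, as an engineer would, in place of code of your own. Each camera call takes 0.05 s, during which the arm holds its last target.

## Working session

There is one attempt and no reset: what is moved stays moved. The work goes in short steps, Python scripts to look and compute and a tool call to move; the robot and the scene stay as the last step left them, time stands still between calls to the robot, and variables do not carry over. Pictures are saved under pics/ and viewed, and the job is handed in when it is done.

Besides the shell and the picture viewer there is one more tool, called after "Emit:" as a command line: name --argument value ..., lists and objects as JSON in quotes. carry_out: Moves the arm, as the interface text tells. Its arguments: {"type":"object","properties":{"linear":{"type":"array"},"rot":{"type":"array"},"gripper":{"type":"array"},"force":{"type":"number"}},"required":["linear","rot","gripper"]}

```bash
mkdir -p pics; ls
python3 - <<'E'
from rig import *
import cv2,numpy as np
s=read_state();print(s)
for n in("scene","top"):
    p,d=grab_frame(n);np.savez(f"{n}0.npz",p=p,d=d)
    cv2.imwrite(f"pics/{n}0.png",p[:,:,::-1]);m=camera_model(n);print(n,m)
E
```

```text
pics
{'time_s': 0.0, 'joint_pos': array([ 1.08077508,  0.52202921, -0.03629751,  1.5999911 ,  0.02115705,
        1.02110291, -0.11280997]), 'qd': array([-1.15582037e-04, -5.54582646e-05,  8.61683039e-04,  1.66828430e-03,
        6.71243726e-04, -1.95696017e-03,  1.32457608e-03]), 'joint_torque': array([-8.62506090e-05, -9.27110267e+01,  1.97966538e+00, -3.69931984e+01,
        1.78906659e-02,  8.21326015e-03,  6.98983672e-05]), 'position': array([ 0.25457328, -0.57043785,  0.23072264]), 'orientation': array([ 9.78056530e-01,  2.08338893e-01, -1.48791688e-04, -5.54024798e-04]), 'wrist_force': array([-0.3507441 ,  0.760303  , -0.09054534]), 'moment': array([-0.03623698, -0.07161155, -0.01650987]), 'width': 0.9983144256946614}
scene {'K': array([[488.62555468,   0.        , 282.77305591],
       [  0.        , 488.62555468, 205.49911348],
       [  0.        ,   0.        ,   1.        ]]), 'D': array([0.05588123, 0.        , 0.        , 0.        , 0.        ]), 'T': array([[-0.67936951, -0.52808711,  0.50949099, -0.10994997],
       [-0.73354474,  0.47056984, -0.49038367,  0.60486028],
       [ 0.01921421, -0.70688615, -0.70706632,  0.95553606],
       [ 0.        ,  0.        ,  0.        ,  1.        ]])}
top {'K': array([[470.68404079,   0.        , 283.60558864],
       [  0.        , 470.68404079, 217.15664979],
       [  0.        ,   0.        ,   1.        ]]), 'D': array([0.05748537, 0.        , 0.        , 0.        , 0.        ]), 'T': array([[ 0.02577779, -0.99586781,  0.08707934,  0.4606933 ],
       [-0.99957793, -0.02451014,  0.01559546,  0.00193174],
       [-0.01339669, -0.0874446 , -0.9960793 ,  1.06378445],
       [ 0.        ,  0.        ,  0.        ,  1.        ]])}
```

View pics/scene0.png

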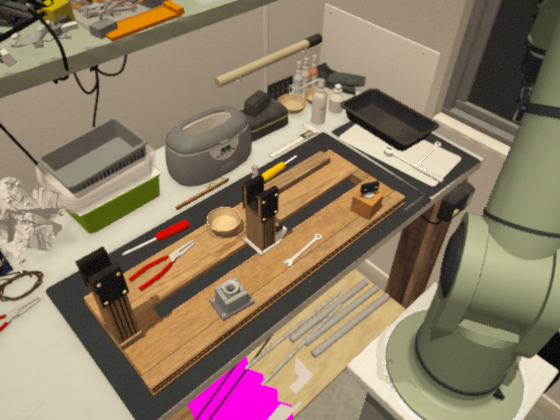

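View pics/top0.png

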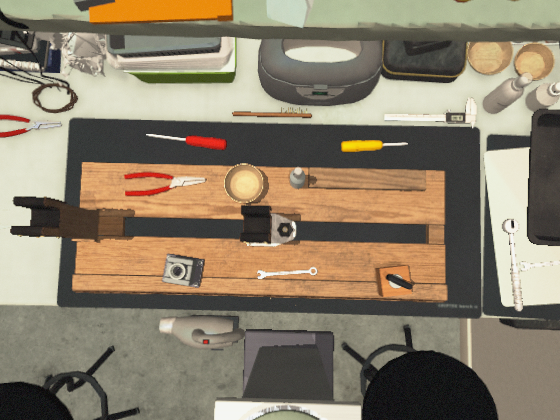

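In the scene view the stand with the key is at about (368,200), the lock at (232,297) and the spanner at (303,250). In the top view they are at (398,281), (182,270) and (287,272). I'll zoom in.

Run:
```python
import cv2,numpy as np
t=np.load("top0.npz")["p"][:,:,::-1];s=np.load("scene0.npz")["p"][:,:,::-1]
def c(im,x,y,w,h,k): return cv2.resize(im[y:y+h,x:x+w],None,fx=k,fy=k,interpolation=cv2.INTER_CUBIC)
a=np.hstack([c(t,150,245,66,50,6),c(t,365,255,66,50,6)]);b=np.hstack([c(s,199,270,66,50,6),c(s,335,172,66,50,6)])
cv2.imwrite("pics/z0.png",np.vstack([a,b]))
```

```text
(no output)
```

View pics/z0.png

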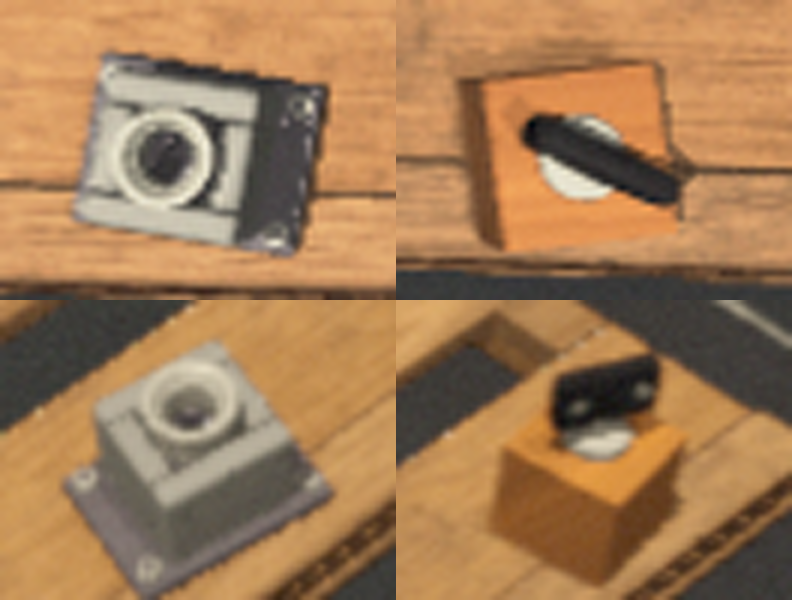

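```bash
cat > h.py <<'E'
from rig import *
import cv2,numpy as np
from scipy.spatial.transform import Rotation as R
def ray(n,uv):
    m=camera_model(n);q=cv2.undistortPoints(np.array(uv,float).reshape(-1,1,2),m["K"],m["D"]).reshape(-1,2)
    d=np.c_[q,np.ones(len(q))]@m["T"][:3,:3].T
    return m["T"][:3,3],d
def plane(n,uv,z):
    o,d=ray(n,uv);return o+d*((z-o[2])/d[:,2])[:,None]
def tri(u1,u2):
    a,p=ray("scene",[u1]);b,q=ray("top",[u2]);p=p[0]/np.linalg.norm(p[0]);q=q[0]/np.linalg.norm(q[0])
    s=np.linalg.lstsq(np.c_[p,-q],b-a,rcond=None)[0];x=a+p*s[0];y=b+q*s[1];return (x+y)/2,np.linalg.norm(x-y)
def cloud(n,d):
    v,u=np.mgrid[:420,:560];o,r=ray(n,np.c_[u.ravel(),v.ravel()]);return (o+r*d.reshape(-1,1)).reshape(420,560,3)
E
python3 - <<'E'
from h import *
T=np.load("top0.npz");S=np.load("scene0.npz")
print("rim tri",tri((199+187/6,270+103/6),(150+162/6,245+158/6)))
for n,D in(("top",T),("scene",S)):
    P=cloud(n,D["d"])
    np.save(n+"P.npy",P)
P=np.load("topP.npy");
print("board z near lock",P[285,150:215:8,2],"near stand",P[290,360:370,2], "dark mat",P[302,200:220:5,2])
# lock plate corners
uv=np.array([(107,55),(328,88),(300,256),(72,222)])/6+[150,245]
print(plane("top",uv,0.008)); c=plane("top",uv,0.008);print("sides",[np.linalg.norm(c[i]-c[i-1]) for i in range(4)],c.mean(0))
e=c[1]-c[0]+c[2]-c[3];print("long ang",np.degrees(np.arctan2(e[1],e[0])))
e=c[0]-c[3]+c[1]-c[2];print("short ang",np.degrees(np.arctan2(e[1],e[0])))
# key
for n in("top","scene"):
  P=np.load(n+"P.npy");I=np.load(n+"0.npz")["p"].astype(int)
  if n=="top": sl=(slice(262,300),slice(380,422))
  else: sl=(slice(175,215),slice(352,388))
  q=P[sl].reshape(-1,3);col=I[sl].reshape(-1,3).sum(1)
  for lo in(.085,.09,.093):
    k=q[(col<150)&(q[:,2]>lo)]
    if len(k)<5: print(len(k));continue
    cc=cv2.minAreaRect((k[:,:2]*1000).astype(np.float32));print(n,lo,len(k),k[:,2].max(),k.mean(0),cc)
E
```

```text
rim tri (array([0.42790127, 0.24192881, 0.0552146 ]), np.float64(0.0009463826553129851))
board z near lock [-0.00095657 -0.00111698  0.00107229  0.00286515  0.00120834  0.03398947
  0.01043506 -0.00129803  0.00125081] near stand [ 0.0038189   0.00344691 -0.0012512   0.00324425 -0.00214442  0.00169495
  0.00215779  0.00015265 -0.00186006  0.00384258] dark mat [-0.03389188 -0.03709669 -0.04227397 -0.03820941]
[[0.46360228 0.27506042 0.008     ]
 [0.4533253  0.19236279 0.008     ]
 [0.39125869 0.20007078 0.008     ]
 [0.4017608  0.28487381 0.008     ]]
sides [np.float64(0.06261526680236895), np.float64(0.08333375052606898), np.float64(0.06254340740996299), np.float64(0.08545084690943128)] [0.42748677 0.23809195 0.008     ]
long ang -97.07162996205062
short ang -8.048622239172017
top 0.085 108 1.0637844487952213 [ 0.42109228 -0.21817388  0.10689774] ((442.0335998535156, -122.32708740234375), (250.69338989257812, 17.509185791015625), 77.46456909179688)
top 0.09 107 1.0637844487952213 [ 0.42098665 -0.21836478  0.10709353] ((442.0335998535156, -122.32708740234375), (250.69338989257812, 17.509185791015625), 77.46456909179688)
top 0.093 107 1.0637844487952213 [ 0.42098665 -0.21836478  0.10709353] ((442.0335998535156, -122.32708740234375), (250.69338989257812, 17.509185791015625), 77.46456909179688)
scene 0.085 72 0.9555360581010157 [ 0.40920332 -0.20333255  0.10349961] ((165.77586364746094, 193.13766479492188), (39.95240020751953, 990.234619140625), 31.499326705932617)
scene 0.09 48 0.9555360581010157 [ 0.40533129 -0.19902704  0.11170612] ((164.9815673828125, 193.47006225585938), (35.882652282714844, 988.9539794921875), 31.676780700683594)
scene 0.093 31 0.9555360581010157 [ 0.39968786 -0.18909758  0.12271401] ((164.9815673828125, 193.47006225585938), (35.882652282714844, 988.9539794921875), 31.676780700683594)
```

Run:
```python
from h import *
# ellipses of rim: bright mask in upscaled crops
def rim(n,x,y,w,h):
    im=np.load(n+"0.npz")["p"][y:y+h,x:x+w]
    g=cv2.cvtColor(im,cv2.COLOR_RGB2GRAY);g=cv2.resize(g,None,fx=8,fy=8,interpolation=cv2.INTER_CUBIC)
    for th in(165,175,185):
        m=(g>th).astype(np.uint8);cs,_=cv2.findContours(m,cv2.RETR_EXTERNAL,cv2.CHAIN_APPROX_NONE)
        cc=max(cs,key=cv2.contourArea);e=cv2.fitEllipse(cv2.convexHull(cc))
        ctr=((np.array(e[0])+.5)/8-.5+[x,y]);print(n,th,ctr,np.array(e[1])/8, plane(n,[ctr],.062)[0])
rim("top",163,257,32,32);rim("scene",216,272,32,30)
T=np.load("top0.npz");S=np.load("scene0.npz")
for n,sl in(("top",(slice(262,300),slice(380,422))),("scene",(slice(175,215),slice(352,388)))):
  P=np.load(n+"P.npy")[sl];I=np.load(n+"0.npz")["p"][sl].astype(int).sum(2)
  ok=(P[...,2]<.15)&(I<200)
  for lo,hi in((.06,.12),(.09,.11),(.094,.12)):
    k=P[ok&(P[...,2]>lo)&(P[...,2]<hi)]
    if len(k)<5: print(len(k));continue
    r=cv2.minAreaRect((k[:,:2]*1000).astype(np.float32));c=k[:,:2]-k[:,:2].mean(0);w,V=np.linalg.eigh(c.T@c)
    print(n,lo,len(k),k[:,2].max(),k.mean(0).round(4),r,np.degrees(np.arctan2(V[1,1],V[0,1])))
# collar white
  I3=np.load(n+"0.npz")["p"][sl].astype(int); w=(I3.min(2)>150); q=P[w]; print("collar",len(q),np.median(q,0))
# stand top corners (top view)
uv=np.array([(484-396,80),(660-396,64),(680-396,232),(504-396,250)])/6+[365,255]
c=plane("top",uv,.054);print(c,[np.linalg.norm(c[i]-c[i-1]) for i in range(4)],c.mean(0))
# handle top end points
uv=np.array([(528-396,132),(672-396,190)])/6+[365,255]
```

```text
top 165 [176.77809238 270.29783249] [28.11758041 47.77334213] [0.42995254 0.24054513 0.062     ]
top 175 [175.35556412 274.88111115] [23.94644356 29.79541779] [0.42028272 0.24307352 0.062     ]
top 185 [175.28499222 274.21663666] [22.14273643 30.54426003] [0.42166986 0.24329046 0.062     ]
scene 165 [230.80221939 285.07858944] [15.0884676  31.01532745] [0.42766611 0.2404482  0.062     ]
scene 175 [227.99035549 286.17213345] [13.79076099 25.2999897 ] [0.42952182 0.24686487 0.062     ]
scene 185 [230.16873455 285.78272057] [12.67476273 15.76845264] [0.42712076 0.24265972 0.062     ]
top 0.06 158 0.10237843534420876 [ 0.4206 -0.2197  0.0976] ((420.6438293457031, -220.33135986328125), (52.063385009765625, 12.130494117736816), 66.1535415649414) 66.9781672159493
top 0.09 154 0.10237843534420876 [ 0.4205 -0.22    0.0979] ((420.6438293457031, -220.33135986328125), (52.063385009765625, 12.130494117736816), 66.1535415649414) 67.04730870099499
top 0.094 146 0.10237843534420876 [ 0.4204 -0.2203  0.0982] ((420.54779052734375, -220.55511474609375), (51.64466094970703, 11.815443992614746), 65.11197
[... 289 characters left out ...]
[ 0.4164 -0.217   0.0943] ((415.986083984375, -215.7220916748047), (47.228729248046875, 10.260316848754883), 64.4737777709961) 67.37803216357167
scene 0.094 30 0.0985974472521125 [ 0.417  -0.2172  0.0961] ((417.64129638671875, -216.20111083984375), (46.83747482299805, 7.311478137969971), 68.33588409423828) 68.1398737793193
collar 20 [ 0.41142743 -0.21620555  0.05901844]
[[ 0.44504508 -0.18879378  0.054     ]
 [ 0.45243648 -0.25034713  0.054     ]
 [ 0.39409761 -0.25720133  0.054     ]
 [ 0.38594851 -0.19605122  0.054     ]] [np.float64(0.05954053056431072), np.float64(0.06199555069131785), np.float64(0.05874013810095626), np.float64(0.06169071507212718)] [ 0.41938192 -0.22309837  0.054     ]
```

Run:
```python
import cv2,numpy as np
t=np.load("top0.npz")["p"][:,:,::-1];s=np.load("scene0.npz")["p"][:,:,::-1]
def c(im,x,y,w,h,k): return cv2.convertScaleAbs(cv2.resize(im[y:y+h,x:x+w],None,fx=k,fy=k,interpolation=cv2.INTER_CUBIC),alpha=1.6,beta=20)
cv2.imwrite("pics/z1.png",np.hstack([c(t,380,266,40,40,10),c(s,348,175,40,40,10)]))
```

```text
(no output)
```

View pics/z1.png

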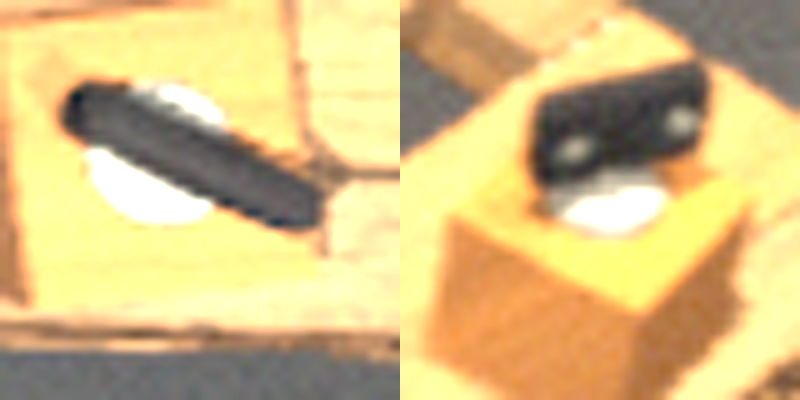

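The handle measured in the top view is 52×12 mm, centred at (0.4205, −0.220) with yaw 66.5°. The scene view puts it 3 mm away, so I'll use the mean. Next I'll work out the approach move.

```bash
cat >> h.py <<'E'
def goto(p,yaw):
    s=read_state();Rc=R.from_quat(s["orientation"]);a=np.radians(yaw)
    Rt=R.from_matrix(np.array([[np.cos(a),np.sin(a),0],[np.sin(a),-np.cos(a),0],[0,0,-1]]))
    x=Rc.as_matrix()[:,0]
    print("t%.2f pos"%s["time_s"],s["position"].round(4),"yaw",np.degrees(np.arctan2(x[1],x[0])).round(2),"F",s["wrist_force"].round(1),"M",s["moment"].round(2),"w",round(s["width"],3),"q",s["joint_pos"].round(2))
    if p is not None: print("linear cm",(Rc.inv().apply(np.array(p)-s["position"])*100).round(2),"rot",(Rc.inv()*Rt).as_rotvec().round(3))
E
python3 -c "
from h import *
goto([.4195,-.2200,.20],66.7)"
```

```text
t0.10 pos [ 0.2546 -0.5705  0.2308] yaw 24.05 F [-0.4 -0.1  1. ] M [ 0.01 -0.01  0.02] w 1.002 q [ 1.08  0.52 -0.04  1.6   0.02  1.02 -0.11]
linear cm [ 29.35 -25.28   3.1 ] rot [-0.001 -0.    -0.744]
```

Emit:
carry_out --linear '[[3.6,-3.1,0.3],[7.2,-6.2,0.7],[10.9,-9.4,1.1],[14.5,-12.5,1.5],[18.2,-15.7,1.9],[21.8,-18.8,2.3],[25.5,-22,2.7],[29.35,-25.28,3.1],[29.35,-25.28,3.1],[29.35,-25.28,3.1]]' --rot '[[0,0,-0.09],[0,0,-0.18],[0,0,-0.28],[0,0,-0.37],[0,0,-0.46],[0,0,-0.56],[0,0,-0.65],[-0.001,0,-0.744],[-0.001,0,-0.744],[-0.001,0,-0.744]]' --gripper '[0.6,0.6,0.6,0.6,0.6,0.6,0.6,0.6,0.6,0.6]' --force 40

```text
time_s: 1.35
position: [0.4195, -0.2205, 0.2002]
orientation: [0.836, 0.549, -0.0, 0.0]
wrist_force: [-0.4, -0.3, -0.0]
width: 0.601
```

```bash
python3 -c "
from h import *
goto([.4195,-.2200,.067],66.7)
p,d=grab_frame('scene');cv2.imwrite('pics/s1.png',p[:,:,::-1])
"
```

```text
t1.35 pos [ 0.4195 -0.2205  0.2002] yaw 66.65 F [-0.4 -0.3 -0. ] M [-0.03  0.04 -0.05] w 0.601 q [ 0.62  0.34 -0.32  2.01  0.15  0.82 -0.19]
linear cm [ 0.06 -0.02 13.32] rot [ 0.     0.001 -0.001]
```

View pics/s1.png

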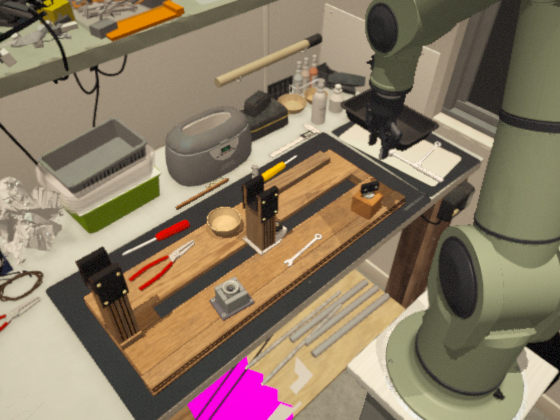

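The gripper at about (385,135) sits above the stand and key at (368,200), with the opening spanning the handle. Descending.

Emit:
carry_out --linear '[[0.06,0,2.2],[0.06,0,4.4],[0.06,0,6.6],[0.06,0,8.8],[0.06,0,10.8],[0.06,0,12.2],[0.06,0,13.0],[0.06,0,13.3],[0.06,0,13.3],[0.06,0,13.3]]' --rot '[[0,0,0],[0,0,0],[0,0,0],[0,0,0],[0,0,0],[0,0,0],[0,0,0],[0,0,0],[0,0,0],[0,0,0]]' --gripper '[0.6,0.6,0.6,0.6,0.6,0.6,0.6,0.6,0.6,0.6]'

```text
time_s: 2.65
position: [0.4202, -0.22, 0.0677]
orientation: [0.835, 0.55, 0.0, 0.001]
wrist_force: [0.3, -1.1, 0.9]
width: 0.598
```

```bash
python3 -c "
from h import *
goto([.4195,-.2200,.067],66.7)
p,d=grab_frame('scene');a=p[150:240,320:440,::-1]
p,d=grab_frame('top');b=p[240:330,340:460,::-1]
cv2.imwrite('pics/s2.png',cv2.resize(np.vstack([a,b]),None,fx=3.2,fy=3.2,interpolation=2))
"
```

```text
t2.65 pos [ 0.4202 -0.22    0.0677] yaw 66.67 F [ 0.3 -1.1  0.9] M [-0.02  0.01 -0.03] w 0.598 q [ 0.55  0.56 -0.25  2.11  0.27  0.5  -0.31]
linear cm [-0.03 -0.07  0.07] rot [ 0.002  0.    -0.   ]
```

View pics/s2.png

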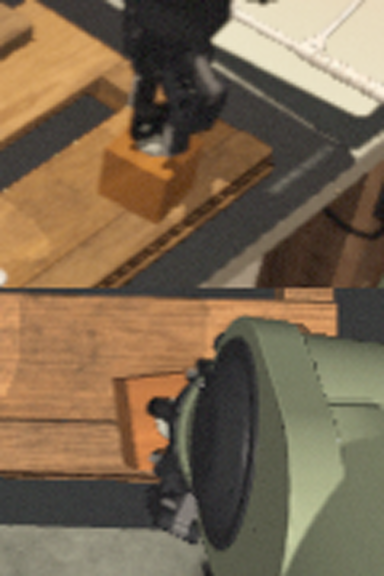

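The fingers straddle the handle. Closing.

Emit:
carry_out --linear '[[0,0,0],[0,0,0],[0,0,0],[0,0,0],[0,0,0],[0,0,0],[0,0,0],[0,0,0],[0,0,0],[0,0,0]]' --rot '[[0,0,0],[0,0,0],[0,0,0],[0,0,0],[0,0,0],[0,0,0],[0,0,0],[0,0,0],[0,0,0],[0,0,0]]' --gripper '[0.4,0.2,0.1,0,0,0,0,0,0,0]' --force 50

```text
time_s: 4.0
position: [0.4201, -0.2198, 0.0674]
orientation: [0.835, 0.55, 0.0, 0.001]
wrist_force: [-1.2, 0.0, 5.3]
width: 0.135
```

```bash
python3 -c "
from h import *
goto([.4195,-.2200,.067],66.7)
"
```

```text
t4.00 pos [ 0.4201 -0.2198  0.0674] yaw 66.68 F [-1.2  0.   5.3] M [0.19 0.28 0.  ] w 0.135 q [ 0.55  0.56 -0.25  2.11  0.27  0.5  -0.31]
linear cm [-0.04 -0.04  0.04] rot [ 0.001  0.    -0.   ]
```

Width 0.135 × 85 is about 11.5 mm, so the handle is held. Lifting straight up.

Emit:
carry_out --linear '[[0,0,-0.5],[0,0,-1.5],[0,0,-3],[0,0,-4.5],[0,0,-6],[0,0,-7.5],[0,0,-9],[0,0,-10.5],[0,0,-12],[0,0,-12]]' --rot '[[0,0,0],[0,0,0],[0,0,0],[0,0,0],[0,0,0],[0,0,0],[0,0,0],[0,0,0],[0,0,0],[0,0,0]]' --gripper '[0,0,0,0,0,0,0,0,0,0]' --force 60

```text
time_s: 5.25
position: [0.4204, -0.22, 0.1884]
orientation: [0.835, 0.55, 0.001, 0.001]
wrist_force: [-0.5, -0.1, -2.2]
width: 0.133
```

```bash
python3 -c "
from h import *
goto([.385,-.04,.19],95)
goto([.428,.24,.19],119)
p,d=grab_frame('scene');a=p[110:200,320:440,::-1]
cv2.imwrite('pics/s3.png',cv2.resize(a,None,fx=5,fy=5,interpolation=2))
"
```

```text
t5.25 pos [ 0.4204 -0.22    0.1884] yaw 66.67 F [-0.5 -0.1 -2.2] M [ 0.01  0.01 -0.03] w 0.133 q [ 0.62  0.36 -0.32  2.02  0.16  0.79 -0.21]
linear cm [ 15.12 -10.38  -0.2 ] rot [ 0.003  0.001 -0.494]
t5.25 pos [ 0.4204 -0.22    0.1884] yaw 66.67 F [-0.5 -0.1 -2.2] M [ 0.01  0.01 -0.03] w 0.133 q [ 0.62  0.36 -0.32  2.02  0.16  0.79 -0.21]
linear cm [ 42.54 -17.52  -0.23] rot [ 0.002  0.002 -0.913]
```

View pics/s3.png

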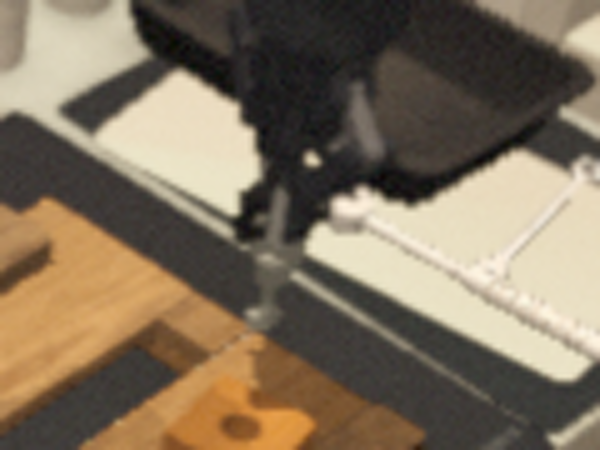

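The key hangs upright (collar at about (275,265), tongue at (262,315) in the crop) and the stand is empty. Carrying it past the post.

Emit:
carry_out --linear '[[1.2,-0.8,0],[3.2,-2.2,0],[5.2,-3.6,0],[7.2,-5.0,0],[9.2,-6.3,-0.1],[11.2,-7.7,-0.1],[13.2,-9.0,-0.2],[14.6,-10.0,-0.2],[15.1,-10.4,-0.2],[15.1,-10.4,-0.2]]' --rot '[[0,0,-0.04],[0,0,-0.1],[0,0,-0.17],[0,0,-0.24],[0,0,-0.3],[0,0,-0.37],[0,0,-0.43],[0,0,-0.48],[0,0,-0.494],[0.002,0.001,-0.494]]' --gripper '[0,0,0,0,0,0,0,0,0,0]'

```text
time_s: 6.55
position: [0.3842, -0.0399, 0.1891]
orientation: [0.676, 0.737, -0.0, -0.001]
wrist_force: [-0.1, 0.0, -2.3]
width: 0.131
```

```bash
python3 -c "
from h import *
goto([.428,.24,.19],110)
"
```

```text
t6.55 pos [ 0.3842 -0.0399  0.1891] yaw 94.98 F [-0.1  0.  -2.3] M [ 0.01  0.05 -0.05] w 0.131 q [ 0.41  0.24 -0.53  2.21  0.18  0.73 -0.16]
linear cm [27.5   6.79 -0.07] rot [-0.001 -0.001 -0.262]
```

Run:
```python
from h import *
print(plane("top",[(176.5,270.9)],.062),plane("scene",[(230.1,286.4)],.062),plane("scene",[(230.1,287)],.062))
import numpy as np
s=np.load("scene0.npz")["p"][:,:,::-1];t=np.load("top0.npz")["p"][:,:,::-1]
cv2.imwrite("pics/l.png",np.hstack([cv2.resize(t[255:287,160:192],None,fx=12,fy=12,interpolation=2),cv2.resize(s[270:302,214:246],None,fx=12,fy=12,interpolation=2)]))
```

```text
[[0.42867643 0.24107    0.062     ]] [[0.42592481 0.24379937 0.062     ]] [[0.42466624 0.24479573 0.062     ]]
```

View pics/l.png

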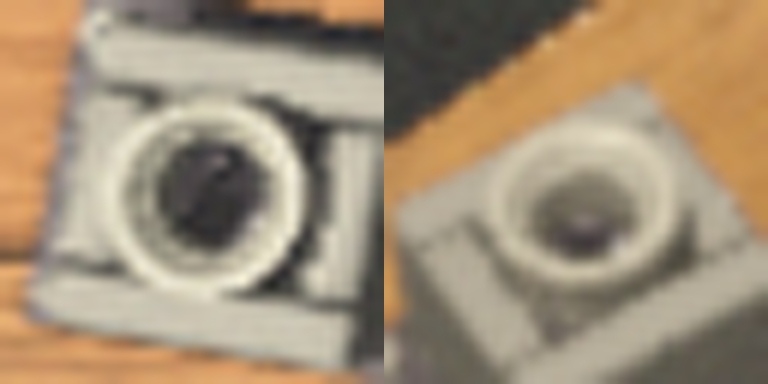

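Emit:
carry_out --linear '[[2,0.5,0],[5,1.2,0],[8.5,2.1,0],[12,2.9,0],[15.5,3.8,0],[19,4.7,0],[22.5,5.5,0],[25.5,6.3,0.8],[27.5,6.8,1.6],[27.5,6.8,2.2]]' --rot '[[0,0,-0.02],[0,0,-0.05],[0,0,-0.08],[0,0,-0.11],[0,0,-0.14],[0,0,-0.17],[0,0,-0.2],[0,0,-0.22],[0,0,-0.22],[-0.001,-0.001,-0.22]]' --gripper '[0,0,0,0,0,0,0,0,0,0]'

```text
time_s: 7.8
position: [0.4283, 0.2407, 0.1666]
orientation: [0.591, 0.807, -0.0, -0.0]
wrist_force: [-0.1, -0.2, -1.1]
width: 0.132
```

```bash
python3 -c "
from h import *
goto([.427,.242,.165],107.6)
p,d=grab_frame('scene');np.savez('scene4.npz',p=p,d=d);a=p[235:325,170:290,::-1]
q,d=grab_frame('top');b=q[225:315,120:240,::-1]
cv2.imwrite('pics/s4.png',cv2.resize(np.hstack([a,b]),None,fx=3.3,fy=3.3,interpolation=2))
cv2.imwrite('pics/s4b.png',cv2.resize(p[230:310,195:265,::-1],None,fx=7,fy=7,interpolation=2))
"
```

```text
t7.80 pos [0.4283 0.2407 0.1666] yaw 107.6 F [-0.1 -0.2 -1.1] M [-0.04 -0.01  0.03] w 0.132 q [-0.16  0.46 -0.62  1.99  0.36  0.81 -0.67]
linear cm [ 0.17 -0.09  0.16] rot [-0. -0. -0.]
```

View pics/s4.png

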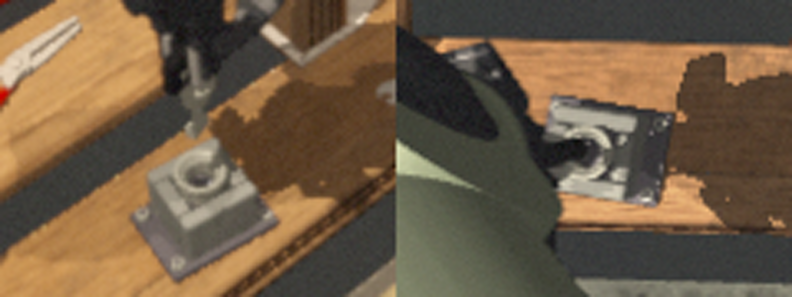

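View pics/s4b.png

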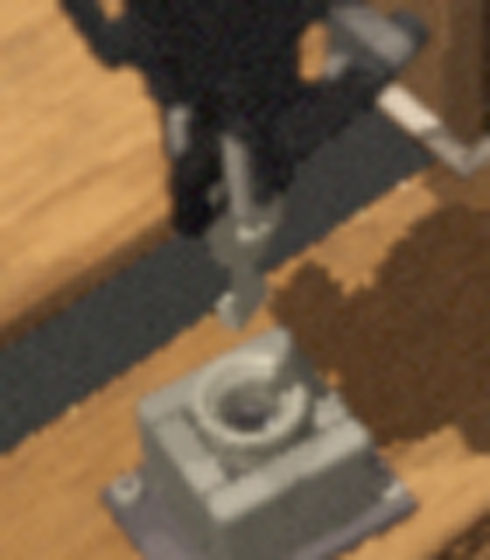

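```bash
cat >> h.py <<'E'
def proj(n,P):
    m=camera_model(n);Ti=np.linalg.inv(m["T"]);r,_=cv2.Rodrigues(Ti[:3,:3]);return cv2.projectPoints(np.array(P,float),r,Ti[:3,3],m["K"],m["D"])[0].reshape(-1,2)
E
python3 - <<'E'
from h import *
s=read_state();p=s["position"];tip=p[2]-.0634
for d in(0,6,12,28,33,50,56): print(d,((proj("scene",[[p[0],p[1],tip+d/1000]])[0]-[195,230]+.5)*7).round(1))
Im=np.load("scene4.npz")["p"]
a=cv2.resize(Im[255:285,215:245,::-1],None,fx=20,fy=20,interpolation=2)
cv2.imwrite("pics/s5.png",cv2.convertScaleAbs(a,alpha=1.5))
for d in(0,12,28,33,50,56): print(d,((proj("scene",[[p[0],p[1],tip+d/1000]])[0]-[215,255]+.5)*20).round(1))
E
```

```text
0 [250.1 306.5]
6 [249.  294.6]
12 [247.9 282.6]
28 [244.9 250.1]
33 [243.9 239.8]
50 [240.7 204.2]
56 [239.5 191.4]
0 [314.4 375.8]
12 [308.2 307.4]
28 [299.7 214.5]
33 [297. 185.]
50 [287.7  83.4]
56 [284.3  47. ]
```

View pics/s5.png

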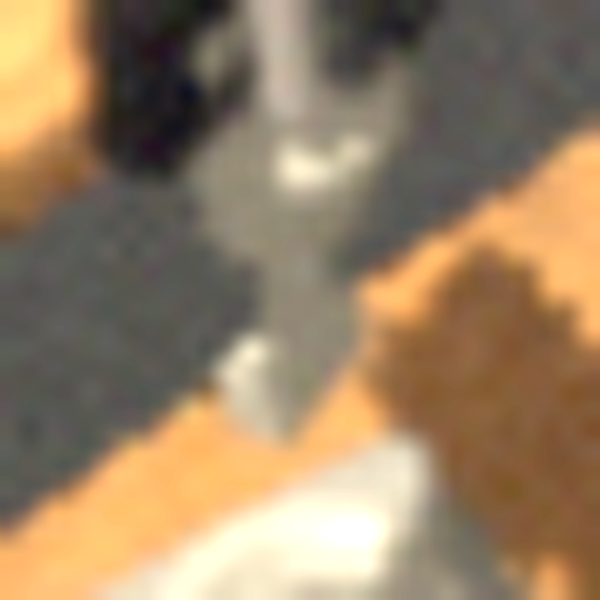

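Run:
```python
from h import *
s=read_state();p=s["position"];tip=p[2]-.0634;a=np.radians(107.6);X=np.array([np.cos(a),np.sin(a),0]);Y=np.array([-np.sin(a),np.cos(a),0])
f=lambda P:((proj("scene",P)-[215,255]+.5)*20).round(0)
b=np.array([p[0],p[1],tip])
for z in(0.0015,.012):
  for i,j in((1,1),(1,-1),(-1,-1),(-1,1)): print(z,i,j,f([b+X*.0085*i+Y*.004*j+[0,0,z]])[0])
th=np.linspace(0,2*np.pi,60)
for r,z in((.009,.033),(.009,.05),(.015,.05),(.015,.056),(.00375,.02)):
  q=f(np.array([b+[r*np.cos(t),r*np.sin(t),z] for t in th]));print(r,z,q.min(0),q.max(0))
```

```text
0.0015 1 1 [300. 438.]
0.0015 1 -1 [238. 407.]
0.0015 -1 -1 [327. 298.]
0.0015 -1 1 [389. 328.]
0.012 1 1 [295. 378.]
0.012 1 -1 [232. 347.]
0.012 -1 -1 [322. 238.]
0.012 -1 1 [384. 268.]
0.009 0.033 [211. 118.] [383. 253.]
0.009 0.05 [201.  16.] [374. 152.]
0.015 0.05 [143. -28.] [432. 197.]
0.015 0.056 [139. -65.] [429. 161.]
0.00375 0.02 [269. 233.] [339. 289.]
```

```bash
python3 -c "
from h import *
goto([.427,.2423,.131],107.6)
"
```

```text
t7.90 pos [0.428  0.2389 0.1665] yaw 107.53 F [ 0.3 -0.6 -1.7] M [-0.    0.01  0.02] w 0.132 q [-0.15  0.46 -0.62  1.99  0.36  0.81 -0.67]
linear cm [0.36 0.01 3.55] rot [-0.002  0.001 -0.001]
```

Emit:
carry_out --linear '[[0.25,0,0.6],[0.25,0,1.3],[0.25,0,2.0],[0.25,0,2.6],[0.25,0,3.1],[0.25,0,3.5],[0.25,0,3.5],[0.25,0,3.5],[0.25,0,3.5],[0.25,0,3.5]]' --rot '[[0,0,0],[0,0,0],[0,0,0],[0,0,0],[0,0,0],[0,0,0],[0,0,0],[0,0,0],[0,0,0],[0,0,0]]' --gripper '[0,0,0,0,0,0,0,0,0,0]'

```text
time_s: 9.15
position: [0.4274, 0.2424, 0.1324]
orientation: [0.591, 0.807, 0.0, 0.0]
wrist_force: [-0.2, -1.3, -1.7]
width: 0.13
```

```bash
python3 -c "
from h import *
goto([.427,.2423,.131],107.6)
p,d=grab_frame('scene');np.savez('scene6.npz',p=p,d=d)
q,d=grab_frame('top');
goto(None,0)
cv2.imwrite('pics/s6.png',np.hstack([cv2.resize(p[260:300,210:250,::-1],None,fx=10,fy=10,interpolation=2),cv2.resize(q[250:290,156:196,::-1],None,fx=10,fy=10,interpolation=2)]))
"
```

```text
t9.15 pos [0.4274 0.2424 0.1324] yaw 107.59 F [-0.2 -1.3 -1.7] M [0.05 0.01 0.01] w 0.13 q [-0.19  0.51 -0.59  2.01  0.42  0.73 -0.72]
linear cm [ 0.   -0.04  0.14] rot [ 0.  0. -0.]
t9.25 pos [0.4273 0.2424 0.1323] yaw 107.59 F [ 0.6 -0.  -1.7] M [-0.02  0.04  0.01] w 0.132 q [-0.19  0.51 -0.59  2.01  0.42  0.73 -0.72]
```

View pics/s6.png

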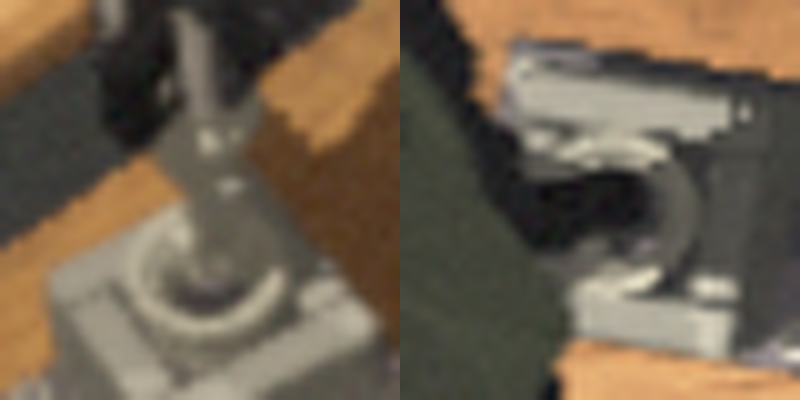

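Run:
```python
from h import *
p=np.load("scene6.npz")["p"]
a=cv2.resize(p[270:298,216:246,::-1],None,fx=22,fy=22,interpolation=2);a=cv2.convertScaleAbs(a,alpha=1.5)
cv2.imwrite("pics/s7.png",a)
s=read_state();P=s["position"];tip=P[2]-.0634;an=np.radians(107.6);X=np.array([np.cos(an),np.sin(an),0]);Y=np.array([-np.sin(an),np.cos(an),0])
f=lambda Q:((proj("scene",Q)-[216,270]+.5)*22).round(0)
b=np.array([P[0],P[1],tip])
for z in(0.0015,.012):
  for i,j in((1,1),(1,-1),(-1,-1),(-1,1)): print(z,i,j,f([b+X*.0085*i+Y*.004*j+[0,0,z]])[0])
print("axis at tip,rim height",f([b,[P[0],P[1],.062]]), "rim meas",(np.array([230.1,286.5])-[216,270]+.5)*22)
```

```text
0.0015 1 1 [304. 383.]
0.0015 1 -1 [238. 349.]
0.0015 -1 -1 [333. 229.]
0.0015 -1 1 [400. 262.]
0.012 1 1 [298. 320.]
0.012 1 -1 [231. 286.]
0.012 -1 -1 [328. 166.]
0.012 -1 1 [395. 199.]
axis at tip,rim height [[320. 314.]
 [324. 355.]] rim meas [321.2 374. ]
```

View pics/s7.png

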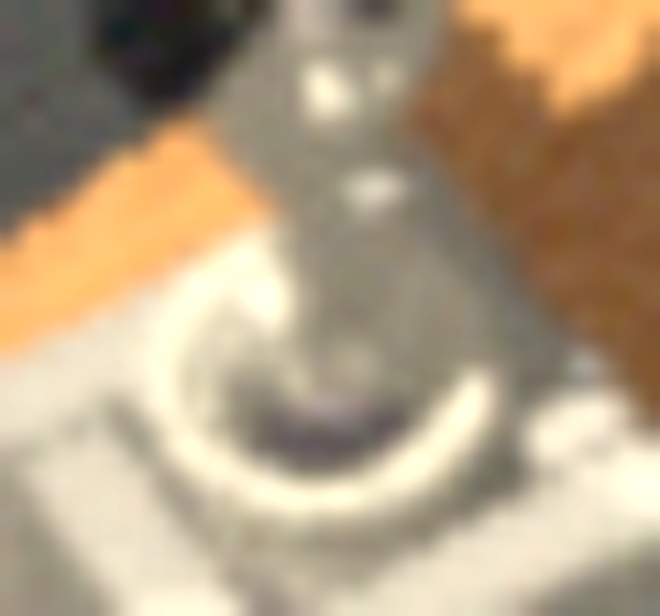

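Emit:
carry_out --linear '[[0.13,-0.08,0.1],[0.13,-0.08,0.3],[0.13,-0.08,0.5],[0.13,-0.08,0.7],[0.13,-0.08,0.9],[0.13,-0.08,1.1],[0.13,-0.08,1.2],[0.13,-0.08,1.3],[0.13,-0.08,1.3],[0.13,-0.08,1.3]]' --rot '[[0,0,0],[0,0,0],[0,0,0],[0,0,0],[0,0,0],[0,0,0],[0,0,0],[0,0,0],[0,0,0],[0,0,0]]' --gripper '[0,0,0,0,0,0,0,0,0,0]'

```text
time_s: 10.5
position: [0.4262, 0.2434, 0.1193]
orientation: [0.591, 0.807, -0.0, 0.0]
wrist_force: [-0.1, 0.4, -2.9]
width: 0.132
```

```bash
python3 -c "
from h import *
goto([.4262,.2434,.11],107.6)
"
```

```text
t10.50 pos [0.4262 0.2434 0.1193] yaw 107.59 F [-0.1  0.4 -2.9] M [0.   0.   0.01] w 0.132 q [-0.2   0.53 -0.57  2.02  0.44  0.71 -0.74]
linear cm [0.   0.   0.93] rot [ 0.  0. -0.]
```

Emit:
carry_out --linear '[[0,0,0.05],[0,0,0.1],[0,0,0.15],[0,0,0.2],[0,0,0.25],[0,0,0.3],[0,0,0.35],[0,0,0.4],[0,0,0.4],[0,0,0.4]]' --rot '[[0,0,0],[0,0,0],[0,0,0],[0,0,0],[0,0,0],[0,0,0],[0,0,0],[0,0,0],[0,0,0],[0,0,0]]' --gripper '[0,0,0,0,0,0,0,0,0,0]'

```text
time_s: 11.75
position: [0.4262, 0.2432, 0.1153]
orientation: [0.591, 0.807, -0.0, 0.0]
wrist_force: [3.4, -3.1, -0.7]
width: 0.132
```

```bash
python3 -c "
from h import *
goto([.4262,.2434,.11],107.6)
"
```

```text
t11.75 pos [0.4262 0.2432 0.1153] yaw 107.58 F [ 3.4 -3.1 -0.7] M [-1.08 -0.87  0.03] w 0.132 q [-0.21  0.54 -0.57  2.03  0.44  0.7  -0.75]
linear cm [0.02 0.   0.53] rot [-0.  0. -0.]
```

Emit:
carry_out --linear '[[-0.03,0.02,0],[-0.06,0.04,0],[-0.09,0.055,0],[-0.09,0.055,0],[-0.09,0.055,0.05],[-0.09,0.055,0.1],[-0.09,0.055,0.15],[-0.09,0.055,0.2],[-0.09,0.055,0.2],[-0.09,0.055,0.2]]' --rot '[[0,0,0],[0,0,0],[0,0,0],[0,0,0],[0,0,0],[0,0,0],[0,0,0],[0,0,0],[0,0,0],[0,0,0]]' --gripper '[0,0,0,0,0,0,0,0,0,0]'

```text
time_s: 13.0
position: [0.4269, 0.2427, 0.1133]
orientation: [0.591, 0.807, -0.0, 0.0]
wrist_force: [0.1, 0.5, -1.4]
width: 0.123
```

```bash
python3 -c "
from h import *
goto([.427,.2427,.11],107.6)
"
```

```text
t13.00 pos [0.4269 0.2427 0.1133] yaw 107.58 F [ 0.1  0.5 -1.4] M [-0.11 -0.19  0.03] w 0.123 q [-0.21  0.54 -0.57  2.03  0.44  0.7  -0.75]
linear cm [-0.    0.    0.33] rot [-0.  0. -0.]
```

Emit:
carry_out --linear '[[-0.03,0.02,0.1],[-0.05,0.03,0.3],[-0.05,0.03,0.5],[-0.05,0.03,0.7],[-0.05,0.03,0.85],[-0.05,0.03,1.0],[-0.05,0.03,1.1],[-0.05,0.03,1.2],[-0.05,0.03,1.25],[-0.05,0.03,1.25]]' --rot '[[0,0,0],[0,0,0],[0,0,0],[0,0,0],[0,0,0],[0,0,0],[0,0,0],[0,0,0],[0,0,0],[0,0,0]]' --gripper '[0,0,0,0,0,0,0,0,0,0]'

```text
time_s: 14.25
position: [0.4274, 0.2423, 0.1008]
orientation: [0.591, 0.807, 0.0, 0.0]
wrist_force: [0.6, -0.7, 2.4]
width: 0.13
```

```bash
python3 -c "
from h import *
goto([.427,.2427,.10],107.6)
"
```

```text
t14.25 pos [0.4274 0.2423 0.1008] yaw 107.58 F [ 0.6 -0.7  2.4] M [0.03 0.12 0.02] w 0.13 q [-0.22  0.56 -0.55  2.03  0.46  0.67 -0.77]
linear cm [ 0.05 -0.03  0.08] rot [ 0.  0. -0.]
```

Contact is about 4 N, so the key is resting on the sprung plate. I'll turn it in small anticlockwise steps.

Emit:
carry_out --linear '[[0,0,0],[0,0,0],[0,0,0],[0,0,0],[0,0,0],[0,0,0],[0,0,0],[0,0,0],[0,0,0],[0,0,0]]' --rot '[[0,0,-0.02],[0,0,-0.04],[0,0,-0.06],[0,0,-0.08],[0,0,-0.1],[0,0,-0.12],[0,0,-0.14],[0,0,-0.16],[0,0,-0.17],[0,0,-0.17]]' --gripper '[0,0,0,0,0,0,0,0,0,0]'

```text
time_s: 15.5
position: [0.4274, 0.2423, 0.1008]
orientation: [0.52, 0.854, -0.0, 0.0]
wrist_force: [-0.2, -0.7, 1.5]
width: 0.127
```

```bash
python3 -c "
from h import *
goto(None,0)
"
```

```text
t15.50 pos [0.4274 0.2423 0.1008] yaw 117.33 F [-0.2 -0.7  1.5] M [-0.1  0.1 -0. ] w 0.127 q [-0.19  0.57 -0.59  2.03  0.5   0.68 -0.63]
```

Emit:
carry_out --linear '[[0,0,0.05],[0,0,0.1],[0,0,0.1],[0,0,0.1],[0,0,0.1],[0,0,0.1],[0,0,0.1],[0,0,0.1],[0,0,0.1],[0,0,0.1]]' --rot '[[0,0,-0.02],[0,0,-0.04],[0,0,-0.06],[0,0,-0.08],[0,0,-0.1],[0,0,-0.12],[0,0,-0.14],[0,0,-0.16],[0,0,-0.17],[0,0,-0.17]]' --gripper '[0,0,0,0,0,0,0,0,0,0]'

```text
time_s: 16.75
position: [0.4275, 0.2424, 0.0998]
orientation: [0.446, 0.895, 0.0, 0.0]
wrist_force: [0.3, 1.7, 1.7]
width: 0.135
```

```bash
python3 -c "
from h import *
goto(None,0)
"
```

```text
t16.75 pos [0.4275 0.2424 0.0998] yaw 127.07 F [0.3 1.7 1.7] M [ 0.19 -0.08 -0.05] w 0.135 q [-0.16  0.58 -0.64  2.03  0.53  0.7  -0.49]
```

Emit:
carry_out --linear '[[0,0,0],[0,0,0],[0,0,0],[0,0,0],[0,0,0],[0,0,0],[0,0,0],[0,0,0],[0,0,0],[0,0,0]]' --rot '[[0,0,-0.02],[0,0,-0.04],[0,0,-0.06],[0,0,-0.08],[0,0,-0.1],[0,0,-0.12],[0,0,-0.14],[0,0,-0.16],[0,0,-0.17],[0,0,-0.17]]' --gripper '[0,0,0,0,0,0,0,0,0,0]'

```text
time_s: 18.0
position: [0.4275, 0.2423, 0.0998]
orientation: [0.368, 0.93, 0.0, 0.0]
wrist_force: [1.7, 0.4, -1.7]
width: 0.132
```

```bash
python3 -c "
from h import *
goto(None,0)
"
```

```text
t18.00 pos [0.4275 0.2423 0.0998] yaw 136.81 F [ 1.7  0.4 -1.7] M [ 0.12 -0.26  0.08] w 0.132 q [-0.13  0.59 -0.68  2.03  0.57  0.71 -0.35]
```

Fz fell to the bare weight, so the tongue has dropped into the hole somewhere between 127° and 137°. I'll check that by lowering gently with a slight further turn.

Emit:
carry_out --linear '[[0,0,0],[0,0,0.05],[0,0,0.1],[0,0,0.15],[0,0,0.2],[0,0,0.25],[0,0,0.3],[0,0,0.35],[0,0,0.4],[0,0,0.4]]' --rot '[[0,0,-0.01],[0,0,-0.02],[0,0,-0.03],[0,0,-0.03],[0,0,-0.03],[0,0,-0.03],[0,0,-0.03],[0,0,-0.03],[0,0,-0.03],[0,0,-0.03]]' --gripper '[0,0,0,0,0,0,0,0,0,0]'

```text
time_s: 19.25
position: [0.4274, 0.2423, 0.0958]
orientation: [0.354, 0.935, -0.0, 0.0]
wrist_force: [1.8, 0.0, -2.8]
width: 0.131
```

```bash
python3 -c "
from h import *
goto(None,0)
"
```

```text
t19.25 pos [0.4274 0.2423 0.0958] yaw 138.53 F [ 1.8  0.  -2.8] M [ 0.19 -0.36  0.01] w 0.131 q [-0.13  0.6  -0.68  2.03  0.58  0.71 -0.33]
```

Emit:
carry_out --linear '[[-0.02,0.02,0.1],[-0.03,0.03,0.2],[-0.03,0.03,0.35],[-0.03,0.03,0.5],[-0.03,0.03,0.65],[-0.03,0.03,0.8],[-0.03,0.03,0.95],[-0.03,0.03,1.1],[-0.03,0.03,1.2],[-0.03,0.03,1.2]]' --rot '[[0,0,0],[0,0,0],[0,0,0],[0,0,0],[0,0,0],[0,0,0],[0,0,0],[0,0,0],[0,0,0],[0,0,0]]' --gripper '[0,0,0,0,0,0,0,0,0,0]'

```text
time_s: 20.5
position: [0.4278, 0.2423, 0.0837]
orientation: [0.354, 0.935, -0.0, 0.0]
wrist_force: [1.0, 0.5, -1.4]
width: 0.125
```

```bash
python3 -c "
from h import *
goto(None,0)
"
```

```text
t20.50 pos [0.4278 0.2423 0.0837] yaw 138.53 F [ 1.   0.5 -1.4] M [ 0.06 -0.04 -0.  ] w 0.125 q [-0.14  0.62 -0.66  2.04  0.6   0.68 -0.35]
```

Emit:
carry_out --linear '[[-0.01,0.01,0.15],[-0.01,0.01,0.3],[-0.01,0.01,0.4],[-0.01,0.01,0.5],[-0.01,0.01,0.6],[-0.01,0.01,0.65],[-0.01,0.01,0.7],[-0.01,0.01,0.75],[-0.01,0.01,0.77],[-0.01,0.01,0.77]]' --rot '[[0,0,0],[0,0,0],[0,0,0],[0,0,0],[0,0,0],[0,0,0],[0,0,0],[0,0,0],[0,0,0],[0,0,0]]' --gripper '[0,0,0,0,0,0,0,0,0,0]'

```text
time_s: 21.75
position: [0.428, 0.2424, 0.0761]
orientation: [0.354, 0.935, -0.0, 0.0]
wrist_force: [0.4, 0.3, -1.7]
width: 0.133
```

```bash
python3 -c "
from h import *
goto(None,0)
"
```

```text
t21.75 pos [0.428  0.2424 0.0761] yaw 138.53 F [ 0.4  0.3 -1.7] M [ 0.03 -0.06  0.03] w 0.133 q [-0.15  0.63 -0.65  2.04  0.62  0.67 -0.36]
```

Still free. I'll creep down 0.9 mm to look for the rim.

Emit:
carry_out --linear '[[0,0,0.01],[0,0,0.02],[0,0,0.03],[0,0,0.04],[0,0,0.05],[0,0,0.06],[0,0,0.07],[0,0,0.08],[0,0,0.09],[0,0,0.09]]' --rot '[[0,0,0],[0,0,0],[0,0,0],[0,0,0],[0,0,0],[0,0,0],[0,0,0],[0,0,0],[0,0,0],[0,0,0]]' --gripper '[0,0,0,0,0,0,0,0,0,0]'

```text
time_s: 23.0
position: [0.428, 0.2423, 0.0754]
orientation: [0.354, 0.935, -0.0, 0.0]
wrist_force: [-1.1, -1.0, 6.4]
width: 0.129
```

```bash
python3 -c "
from h import *
goto(None,0)
"
```

```text
t23.00 pos [0.428  0.2423 0.0754] yaw 138.53 F [-1.1 -1.   6.4] M [-0.28  0.34  0.03] w 0.129 q [-0.15  0.63 -0.65  2.04  0.62  0.67 -0.36]
```

Contact is 8 N at TCP z 0.0754, exactly the predicted home height, so the collar is on the rim. I'll ease off slightly and turn clockwise, checking first that it turns freely.

Emit:
carry_out --linear '[[0,0,-0.03],[0,0,-0.03],[0,0,-0.03],[0,0,-0.03],[0,0,-0.03],[0,0,-0.03],[0,0,-0.03],[0,0,-0.03],[0,0,-0.03],[0,0,-0.03]]' --rot '[[0,0,0.02],[0,0,0.04],[0,0,0.06],[0,0,0.08],[0,0,0.1],[0,0,0.12],[0,0,0.14],[0,0,0.16],[0,0,0.18],[0,0,0.18]]' --gripper '[0,0,0,0,0,0,0,0,0,0]'

```text
time_s: 24.25
position: [0.4279, 0.2423, 0.0755]
orientation: [0.437, 0.9, -0.0, 0.0]
wrist_force: [0.2, -0.6, -1.5]
width: 0.13
```

Run:
```python
from h import *
goto(None,0)
# refine lock yaw: segments of long edges in both original views
for n,(x,y,w,h),z in(("top",(150,245,66,50),None),("scene",(199,270,66,55),None)):
    im=np.load(n+"0.npz")["p"][y:y+h,x:x+w];g=cv2.resize(cv2.cvtColor(im,cv2.COLOR_RGB2GRAY),None,fx=4,fy=4,interpolation=2)
    L=cv2.createLineSegmentDetector().detect(g)[0].reshape(-1,4)
    for l in L:
        if np.hypot(l[2]-l[0],l[3]-l[1])<70: continue
        uv=(l.reshape(2,2)+.5)/4-.5+[x,y]
        for zz in(.008,.05):
            q=plane(n,uv,zz);d=q[1]-q[0];print(n,uv.round(1).tolist(),zz,"len",(np.linalg.norm(d)*1000).round(1),"yaw",(np.degrees(np.arctan2(d[1],d[0]))%180).round(1))
```

```text
t24.25 pos [0.4279 0.2423 0.0755] yaw 128.2 F [ 0.2 -0.6 -1.5] M [0.03 0.05 0.  ] w 0.13 q [-0.18  0.62 -0.61  2.04  0.58  0.65 -0.51]
top [[149.8, 291.0], [215.1, 292.4]] 0.008 len 144.7 yaw 90.1
top [[149.8, 291.0], [215.1, 292.4]] 0.05 len 139.0 yaw 90.1
top [[190.7, 293.6], [167.0, 293.6]] 0.008 len 52.5 yaw 91.2
top [[190.7, 293.6], [167.0, 293.6]] 0.05 len 50.4 yaw 91.2
top [[194.0, 259.9], [169.2, 256.7]] 0.008 len 56.1 yaw 84.1
top [[194.0, 259.9], [169.2, 256.7]] 0.05 len 53.8 yaw 84.1
top [[163.9, 281.0], [186.7, 284.7]] 0.008 len 51.3 yaw 82.3
top [[163.9, 281.0], [186.7, 284.7]] 0.05 len 49.3 yaw 82.3
scene [[242.1, 290.4], [225.5, 299.8]] 0.008 len 44.7 yaw 83.0
scene [[242.1, 290.4], [225.5, 299.8]] 0.05 len 42.7 yaw 83.0
scene [[234.9, 324.6], [264.8, 301.6]] 0.008 len 87.7 yaw 90.4
scene [[234.9, 324.6], [264.8, 301.6]] 0.05 len 83.8 yaw 90.4
scene [[225.9, 304.4], [247.7, 292.3]] 0.008 len 58.2 yaw 82.2
scene [[225.9, 304.4], [247.7, 292.3]] 0.05 len 55.7 yaw 82.2
scene [[245.3, 324.2], [264.3, 309.5]] 0.008 len 55.7 yaw 90.2
scene [[245.3, 324.2], [264.3, 309.5]] 0.05 len 53.2 yaw 90.2
scene [[223.1, 318.7], [246.6, 305.4]] 0.008 len 61.1 yaw 82.2
scene [[223.1, 318.7], [246.6, 305.4]] 0.05 len 58.4 yaw 82.2
```

It turned 10° with no torque, more than the 7° of play the plate would allow, so the tongue is below the plate. The edges put the lock's y axis at about 82.7°.

Emit:
carry_out --linear '[[0,0,0],[0,0,0],[0,0,0],[0,0,0],[0,0,0],[0,0,0],[0,0,0],[0,0,0],[0,0,0],[0,0,0]]' --rot '[[0,0,0.04],[0,0,0.09],[0,0,0.14],[0,0,0.19],[0,0,0.24],[0,0,0.29],[0,0,0.34],[0,0,0.38],[0,0,0.4],[0,0,0.4]]' --gripper '[0,0,0,0,0,0,0,0,0,0]'

```text
time_s: 25.5
position: [0.4279, 0.2423, 0.0755]
orientation: [0.607, 0.795, -0.0, 0.0]
wrist_force: [1.0, 0.1, -1.6]
width: 0.128
```

```bash
python3 -c "
from h import *
goto([.428,.2423,.0754],82.7)
"
```

```text
t25.50 pos [0.4279 0.2423 0.0755] yaw 105.3 F [ 1.   0.1 -1.6] M [0.03 0.   0.02] w 0.128 q [-0.26  0.6  -0.5   2.05  0.49  0.61 -0.83]
linear cm [-0.01  0.01  0.01] rot [0.    0.    0.394]
```

Emit:
carry_out --linear '[[0,0,0],[0,0,0],[0,0,0],[0,0,0],[0,0,0],[0,0,0],[0,0,0],[0,0,0],[0,0,0],[0,0,0]]' --rot '[[0,0,0.04],[0,0,0.09],[0,0,0.14],[0,0,0.19],[0,0,0.24],[0,0,0.29],[0,0,0.34],[0,0,0.38],[0,0,0.395],[0,0,0.395]]' --gripper '[0,0,0,0,0,0,0,0,0,0]'

```text
time_s: 26.75
position: [0.4279, 0.2423, 0.0755]
orientation: [0.751, 0.66, -0.0, 0.0]
wrist_force: [-0.4, 0.6, -1.7]
width: 0.129
```

```bash
python3 -c "
from h import *
goto([.428,.2423,.0754],82.7)
p,d=grab_frame('scene')
q,d=grab_frame('top')
cv2.imwrite('pics/s8.png',np.hstack([cv2.resize(p[245:325,190:270,::-1],None,fx=5,fy=5,interpolation=2),cv2.resize(q[230:310,140:220,::-1],None,fx=5,fy=5,interpolation=2)]))
"
```

```text
t26.75 pos [0.4279 0.2423 0.0755] yaw 82.67 F [-0.4  0.6 -1.7] M [-0.07  0.02  0.02] w 0.129 q [-0.33  0.58 -0.4   2.05  0.4   0.58 -1.14]
linear cm [-0.    0.01  0.01] rot [ 0.     0.    -0.001]
```

View pics/s8.png

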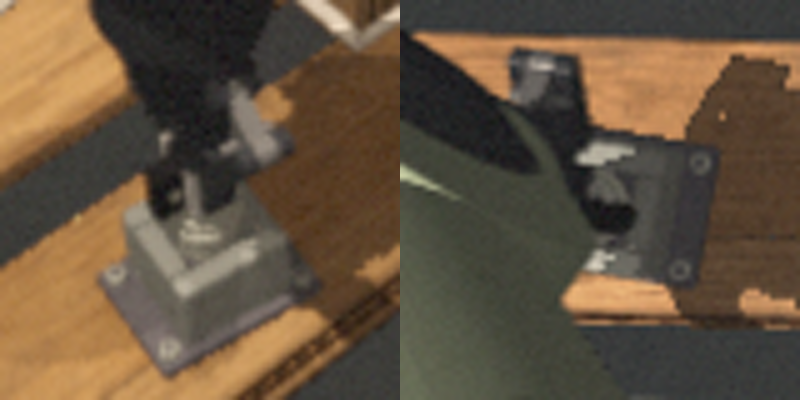

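The collar sits on the bush and the handle lies along the foot plate's long side. Seating it with the lightest touch and releasing.

Emit:
carry_out --linear '[[0,0,0.015],[0,0,0.03],[0,0,0.03],[0,0,0.03],[0,0,0.03],[0,0,0.03],[0,0,0.03],[0,0,0.03],[0,0,0.03],[0,0,0.03]]' --rot '[[0,0,0],[0,0,0],[0,0,0],[0,0,0],[0,0,0],[0,0,0],[0,0,0],[0,0,0],[0,0,0],[0,0,0]]' --gripper '[0,0,0,0.15,0.2,0.25,0.3,0.4,0.5,0.5]'

```text
time_s: 28.1
position: [0.428, 0.2423, 0.0752]
orientation: [0.751, 0.66, -0.0, 0.0]
wrist_force: [0.4, 0.8, 0.0]
width: 0.502
```

Emit:
carry_out --linear '[[0,0,0],[0,0,-0.5],[0,0,-1.5],[0,0,-3],[0,0,-5],[0,0,-7],[0,0,-9],[0,0,-11],[0,0,-13],[0,0,-13]]' --rot '[[0,0,0],[0,0,0],[0,0,0],[0,0,0],[0,0,0],[0,0,0],[0,0,0],[0,0,0],[0,0,0],[0,0,0]]' --gripper '[0.5,0.5,0.5,0.5,0.5,0.5,0.5,0.5,0.5,0.5]'

```text
time_s: 29.35
position: [0.4285, 0.2427, 0.2072]
orientation: [0.751, 0.66, 0.001, 0.0]
wrist_force: [0.1, 0.4, -0.9]
width: 0.502
```

```bash
python3 -c "
from h import *
goto([.385,.04,.20],82.7)
p,d=grab_frame('scene')
cv2.imwrite('pics/s9.png',cv2.resize(p[220:340,160:300,::-1],None,fx=5,fy=5,interpolation=2))
"
```

```text
t29.35 pos [0.4285 0.2427 0.2072] yaw 82.65 F [ 0.1  0.4 -0.9] M [-0.04  0.03  0.02] w 0.502 q [-0.23  0.38 -0.51  1.95  0.24  0.87 -1.  ]
linear cm [-20.66  -1.72   0.68] rot [ 0.003 -0.001 -0.001]
```

View pics/s9.png

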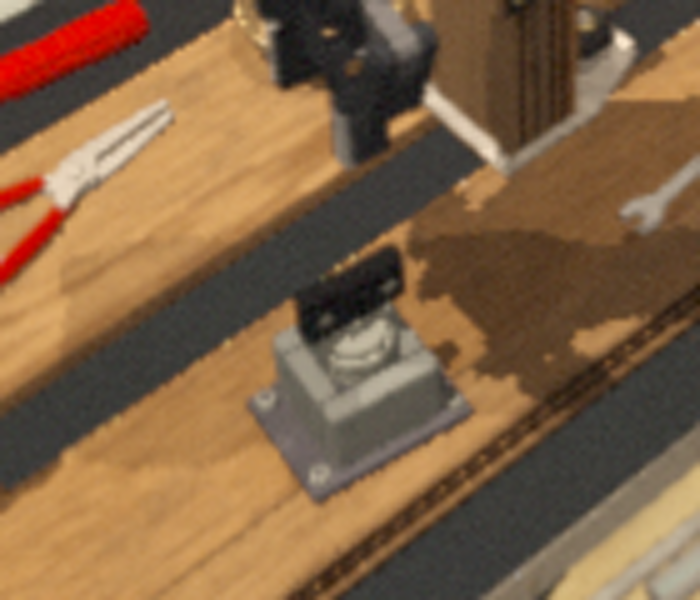

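The key stands in the lock, collar on the bush, handle parallel to the long side. I'll move the arm clear to check from the top view.

Emit:
carry_out --linear '[[-2,-0.2,0],[-5,-0.4,0],[-8,-0.7,0],[-11,-1,0],[-14,-1.2,0],[-17,-1.5,0],[-20,-1.7,0],[-22,-1.8,0],[-22,-1.8,0],[-22,-1.8,0]]' --rot '[[0,0,0],[0,0,0],[0,0,0],[0,0,0],[0,0,0],[0,0,0],[0,0,0],[0,0,0],[0,0,0],[0,0,0]]' --gripper '[0.5,0.5,0.5,0.5,0.5,0.5,0.5,0.5,0.5,0.5]'

```text
time_s: 30.65
position: [0.3818, 0.0267, 0.2051]
orientation: [0.751, 0.66, -0.0, -0.0]
wrist_force: [0.4, -0.1, -0.9]
width: 0.502
```

Run:
```python
from h import *
q,d=grab_frame('top');p,_=grab_frame('scene')
goto(None,0)
P=cloud("top",d);sl=(slice(250,292),slice(155,205));I=q[sl].astype(int).sum(2);C=P[sl]
for lo in(.09,.098):
    k=C[(C[...,2]>lo)&(C[...,2]<.125)&(I<200)]
    c=k[:,:2]-k[:,:2].mean(0);w,V=np.linalg.eigh(c.T@c)
    print(len(k),k[:,2].max(),np.median(k[:,2]),k.mean(0),cv2.minAreaRect((k[:,:2]*1000).astype(np.float32)),np.degrees(np.arctan2(V[1,1],V[0,1]))%180)
cv2.imwrite('pics/s10.png',np.hstack([cv2.resize(q[240:300,145:225,::-1],None,fx=5,fy=5,interpolation=2),cv2.resize(cv2.resize(p,(400,300)),None,fx=1,fy=1)[:,:,::-1]]))
```

```text
t30.75 pos [0.3819 0.027  0.2051] yaw 82.71 F [-0.7 -0.4  0.3] M [ 0.03 -0.02  0.02] w 0.502 q [ 0.18  0.2  -0.46  2.2   0.13  0.77 -0.49]
142 0.11030927964195403 0.10590562993675978 [0.42875562 0.23854471 0.10503722] ((428.513916015625, 239.38990783691406), (50.69565200805664, 10.98019790649414), 82.55963897705078) 83.00988677645516
134 0.11030927964195403 0.10594238810756751 [0.42877144 0.23945878 0.10564958] ((428.4560852050781, 239.67259216308594), (50.15007019042969, 10.792253494262695), 82.55963897705078) 83.06572732734206
```

View pics/s10.png

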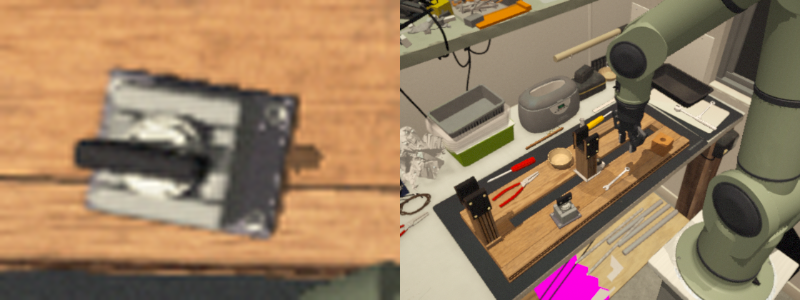

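The handle top is at z = 0.106 m, which is the home height, and its yaw is about 82.8° against the plate's 82.7°. The spanner, bottle and pliers look unmoved and the arm is clear. Handing in.

```bash
python3 -c "
from rig import *
print(job_done())"
```

```text
the job is handed in; nothing more can be done
None
```

The key is standing locked and fully home in the lock, and I handed the job in at about 31 s of the 72 s allowed. `job_done()` reports no verdict, so this rests on my own checks.

**What I did**
- I took the key out of its stand, carried it past the post on the robot's side and lowered it into the lock's mouth. A light touch on the bore wall (about 5 N) showed the aim was under 1 mm off, and I corrected it.
- Resting on the sprung plate with about 4 N, I turned the key anticlockwise until the contact force vanished, between 127° and 137° world yaw.
- I threaded it down to the collar stop, which met about 8 N at the predicted height. I then turned it clockwise from 138.5° to 82.7°, seated it lightly and released it.

**Last checks**
- **Seating:** the handle's top measured 0.106 m, which is the fully home height. The key also turned 10° with no torque, more than the 7° of play it would have inside the plate.
- **Alignment:** the handle's yaw measured 82.6–83.1° in the top view, against 82.7° for the foot plate's long side. The single edges I used for that plate angle ranged from 82.2° to 84.1°.
- **Forces:** the largest contact force I read was about 8 N. Readings come only at the end of each move, so brief peaks in between were not seen.
- **Bystanders:** the spanner, bottle and pliers looked unmoved in the final picture, but I did not measure them.

**Disagreement:** the two cameras differed by about 3–4 mm on positions, beyond the stated 2 mm each. I used values in between and settled the final fit by touch.

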